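Push the culture dish under the camera probe and hold the focus lever at its fourth click

TASK

Slide the small round culture dish along the bench, without lifting or tipping it, until it rests against both steel stop pins below the leaning camera probe. Then move the focus lever by its black knob from its rest position exactly four clicks, not reaching a fifth, and finish still holding the knob there with the fingers, because the lever springs back when released. Leave the other things on the bench where they stand.

Things in the scene. Friction and masses are not known exactly. Their poses are not given: they have to be found in the camera images.
- dish: closed round clear culture dish with pale brown jelly inside, 60 mm across, 16 mm tall, about 60 g, slides easily on the bench. Origin: centre of its underside, on the bench.
- spot (a point): where the dish's centre must come, at bench height: there it touches both stop pins (steel, 10 mm thick, 16 mm tall; centres 35 mm from here, at 21 and 91 deg from this frame's x towards its y). Bring it in moving at 10 to 100 deg in that sense, best 56. Frame: x level, towards the stand's column (away from the robot +-0.2 rad), z up. Air above is free.
- probe: camera probe, grey tube 32 mm thick leaning down at 45 deg from the column towards the spot. Origin: centre of its lower tip, at the start 95 mm in +x of spot and 92 mm above the bench; it comes up to 20 mm nearer the spot as the lever advances.
- stand: white and steel stand, fixed to the bench. Origin: bench height, 170 mm in +x of spot, same axes. Foot 14 mm high, round upright column 270 mm tall. An 8 mm steel rod lies on the bench just behind the stop pins and joins them to the foot.
- pivot (a point): point on the vertical hinge axis of the focus lever, 76 mm above the bench; axes as spot, 110 mm in x and 190 mm in y from it. The lever turns over a white housing 40 mm tall that reaches from this axis 85 mm to -x, 30 mm to +x, 65 mm to each side; steel ridges on it reach 44 mm height. The lever arm is a steel bar 52 to 60 mm above the bench.
- knob: upright black round knob at the free end of the focus lever, 18 mm thick, 33 mm tall, from 59 to 92 mm above the bench, its centre 100 mm from the hinge axis. It spins freely about its own upright axis. Origin: centre of its underside, z up. Free all round above 62 mm height.
- lever (a joint): lever angle, rad: 0 at rest (start), where it points along -x of pivot turned 0.52 counter-clockwise; grows clockwise from above (knob goes to +y), to 1.15. Click ridges' crests at 0.09, 0.27, 0.45, 0.63, 0.81, 0.99; notches midway: fourth click = notch at 0.72. Push at the knob jumps to 8-9 N leaving a notch, falls to 6 at the crest, 3 N at the next notch. Springs back to 0 if let go.
- sample_jar: closed round glass sample jar, 44 mm across, 58 mm tall; a bystander, loose. Origin at its underside
- slide_box: flat grey and white microscope-slide box, 82 x 102 x 32 mm; a bystander, loose. Origin at its underside
- beaker: small open glass beaker, 56 mm across, 70 mm tall; a bystander, loose. Origin at its underside
- dropper: amber dropper bottle with black cap, 36 mm across, 85 mm tall; a bystander, loose. Origin at its underside
- spatula: lab spatula lying flat, 170 mm long; a bystander, loose. Origin at its underside
- pen: steel pen lying flat, 135 mm long, 9 mm thick; a bystander, loose. Origin at its underside
- weight: brass balance weight, 32 mm across, 45 mm tall; a bystander, loose. Origin at its underside
Things that resemble listed ones, but are neither listed nor needed, are in the scene too. Of the things like the dish, leave any that is yellow; of the rest the smaller one is meant.

How it is judged:
By the outcome, as a careful person would: the job done as asked, in the order asked, and still so for the second after the job is handed in, while the arm keeps its last pose, push and grip.
It also fails if it takes over 72 s, if anything falls off the work surface, if the arm or the gripper's body presses on something with over 40 N, if the wrist force passes 120 N, or if a joint passes its speed limit or range.

ROBOT

A 6-joint arm with a two-finger parallel gripper is mounted at the origin on the work surface. World frame = base frame: x ahead of the robot, y to its left, z up, the work surface at z = 0. Lengths are in m, angles in rad, forces in N, time in s.
With the tool pointing down it reaches from about 0.4 to 0.825 m from the base axis. Payload 7 kg.
Tool frame: the origin (TCP) lies on the centre line of the jaws, within the pads' length; the fingertips stand 22 mm ahead of it and the grasp point (between the pads) lies 3 mm ahead of it (env.tip_reach is the z of the fingertips in the tool frame, in m); z points along the fingers, x is the direction in which the jaws open and shut, and the axes are right-handed (so a half turn about z gives the same grasp; the last joint's range is limited). The gripper opens to 88 mm and grips with 3 to 60 N. Pads are 19 mm wide; open, the fingers measure 130 mm over their backs; the gripper's body (78 mm by 193 mm) begins 47 mm behind the grasp point.
Start: joints at [1.608, 0.359, 0.012, 0, -1.224, -0.288], TCP at [0.168, 0.654, 0.249] pointing down, gripper open.
Joint ranges: [-3.07, 3.07], [-1.43, 2.12], [-1.02, 1.25], [-3.03, 1.67], [-3.05, -0], [-3.03, 3.03]. Speed limits (rad/s): [2.39, 2.39, 3.01, 3.14, 3.14, 3.14].

INTERFACE

Orientations are given as a unit quaternion [w, x, y, z].
In Python, from workcell import env, camera, order, nets gives the robot as it stands.
- The arm moves only by the tool servo_tool, never from a script. Its argument "motion" is a list that holds one entry, the list of rows, each a list of 7 numbers: the shift along the tool's x, y, z in cm, then the turn, a rotation vector about the tool's x, y, z in rad, then the opening, from 0 (shut) to 1 (fully open). A call has 1 to 20 rows; each row shifts and turns the pose as measured when the row begins, along the tool's axes as they then stand; what a row does not reach is not made up. A row lasts 1/8 s, in which the tool goes at most 62.5 mm and 10.7 degrees, less where a joint would pass 70% of its speed; a pose out of reach is approached as far as the arm can. A call is refused whole if a number of a shift passes 6.25 or a number of a turn 0.188, either way. A call with a gripper value outside its range is refused whole. The fingers move at their own pace and stop on an object; "squeeze" is the grip in N (left out, the last holds). Time passes only in rows, so rows that do not move let the fingers close. It gives the time, the measured TCP pose, the force and the opening at its end, in the units of the state.
- env.get_state(): the state, without advancing time (a new reading comes with each control period).
- camera(name): name is "scene" or "top" or "wrist"; returns a dict with "image" (480x640x3 uint8, blue, green, red), "fx", "fy", "cx", "cy" (pixels), "dist_coeffs" ([k1, k2, p1, p2, k3] as OpenCV has them; the pictures are not rectified), "view" (4x4, takes a point from world to camera coordinates). Camera axes: x right, y down, z forward; pixel columns grow to the right and rows downward; lengths in m; the calibration is good to about 2 mm. A picture is of the moment at which its call begins. There is no depth.
- order.close_job(): hands the job in, once; it reports no verdict.
Trained networks look in a picture, given as the dict that the camera call returned (one of the last four; its "shot" number tells which), for a name from the list of things; names that differ only in an ending like _2 or _b are one class to them, and where a whole thing is asked for, a point or a joint stands for the part that bears it (a point fixed in the world has none). Each returns a list of dicts, best first, with "score" (0 to 1); they miss things now and then, are a little off and sometimes report something else, mostly with a low value. They report only what shows in the picture. A call takes as long as a camera call. They do not tell look-alikes from the thing itself.
- nets.trace(picture, name): "mask" (480x640 bool, what is visible of it) and "box" ([left, top, right, bottom] in pixels, round what is visible of it).
The state is a dict: "time": time; "qpos": joint angles; "qvel": joint speeds; "tau": joint torques, N m; "eef_pos": TCP position; "orientation": TCP orientation; "contact_force": force on the tool from outside, world axes, zero at the start; "wrist_torque": the same for the moment, N m; "grip_width": opening from 0.0 (shut) to 1.0 (fully open).
Only numpy, scipy, OpenCV 4.12 (cv2) and the standard library are available. Lean on these libraries where they do the work, as an engineer would, in place of code of your own. Each camera call takes 0.05 s, during which the arm holds its last target. There are 200 camera calls.

## Working session

There is one attempt and no reset: what is moved stays moved. The work goes in short steps, Python scripts to look and compute and a tool call to move; the robot and the scene stay as the last step left them, time stands still between calls to the robot, and variables do not carry over. Pictures are saved under pics/ and viewed, about 8 in all and at most 12, crops included, and the job is handed in when it is done.

Besides the shell and the picture viewer there is one more tool, called after "Call:" as name(argument=value, ...), one argument or row to a line, values as JSON. servo_tool: Moves the arm, as the interface text tells. Its arguments: {"type":"object","properties":{"motion":{"type":"array","items":{"type":"array","items":{"type":"array","items":{"type":"number"}}}},"squeeze":{"type":"number"}},"required":["motion"]}

```bash
mkdir -p pics; ls
python3 - <<'E'
from workcell import env,camera,nets
import cv2,numpy as np
s=env.get_state();print({k:np.round(v,3) for k,v in s.items()},env.tip_reach)
for n in("scene","top"):
    c=camera(n);cv2.imwrite(f"pics/{n}0.png",c["image"]);print(n,c["fx"],c["cx"],c["cy"],c["dist_coeffs"],np.round(c["view"],3).tolist())
    for o in("dish","knob","probe","stand","lever"):
        for d in nets.trace(c,o)[:4]:
            m=d["mask"];v,u=np.nonzero(m);print(o,round(d["score"],2),np.round(d["box"]),u.mean().round(1),v.mean().round(1),m.sum())
E
```

```text
pics
{'time': np.float64(0.0), 'qpos': array([ 1.608,  0.359,  0.011, -0.   , -1.224, -0.288]), 'qvel': array([ 0.001,  0.001,  0.002, -0.001, -0.001, -0.001]), 'tau': array([-1.0000e-03, -5.8271e+01,  2.9307e+01,  6.9980e+00,  7.0000e-03,
       -0.0000e+00]), 'eef_pos': array([0.167, 0.653, 0.248]), 'orientation': array([-0.001, -0.613,  0.79 , -0.001]), 'contact_force': array([-0.346, -1.   ,  0.159]), 'wrist_torque': array([-0.023, -0.039,  0.06 ]), 'grip_width': np.float64(0.995)} 0.022
scene 434.89315851023616 317.84206383695135 237.9431997432837 [-0.0370682  0.         0.         0.         0.       ] [[-0.418, 0.908, -0.014, 0.23], [0.694, 0.309, -0.65, -0.306], [-0.586, -0.282, -0.759, 1.394], [0.0, 0.0, 0.0, 1.0]]
dish 0.81 [212. 235. 238. 257.] 225.3 246.3 405
dish 0.68 [241. 172. 269. 189.] 257.1 182.1 548
dish 0.63 [237. 208. 264. 226.] 246.7 214.6 334
probe 0.54 [284. 274. 325. 296.] 301.6 283.6 353
stand 0.81 [256. 265. 438. 376.] 339.0 327.2 9914
lever 0.71 [388. 285. 398. 349.] 391.8 319.2 520
top 472.5401006603119 316.87959247893406 239.3083668642565 [0.00209511 0.         0.         0.         0.        ] [[-0.005, -1.0, -0.003, -0.011], [-0.997, 0.005, -0.071, 0.535], [0.071, 0.002, -0.997, 1.055], [0.0, 0.0, 0.0, 1.0]]
dish 0.97 [406. 203. 431. 232.] 415.7 216.3 551
dish 0.94 [421. 304. 458. 345.] 437.9 323.4 1118
dish 0.83 [409. 256. 433. 283.] 419.8 268.3 549
dish 0.27 [197. 164. 225. 218.] 211.3 188.7 381
knob 0.55 [213. 205. 226. 217.] 218.5 212.0 76
probe 0.84 [283. 117. 301. 192.] 290.8 158.8 661
stand 0.73 [174.  91. 328. 240.] 257.4 167.2 8633
lever 0.87 [198. 166. 222. 217.] 211.5 188.3 357
```

Run:
```python
import cv2
a=cv2.imread("pics/top0.png");cv2.imwrite("pics/t.png",cv2.resize(a[60:360,150:550],None,fx=2,fy=2,interpolation=cv2.INTER_CUBIC))
a=cv2.imread("pics/scene0.png");cv2.imwrite("pics/s.png",cv2.resize(a[130:400,160:460],None,fx=2.2,fy=2.2,interpolation=cv2.INTER_CUBIC))
```

```text
(no output)
```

View pics/t.png

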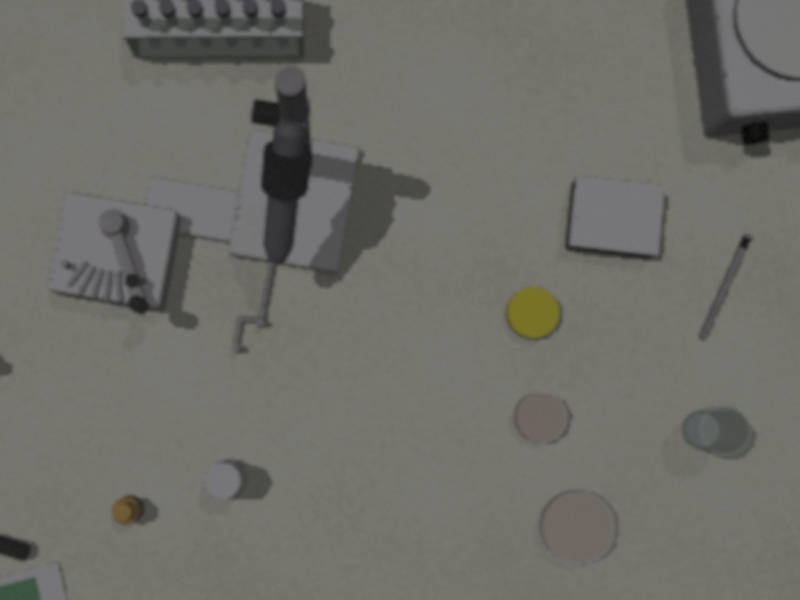

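View pics/s.png

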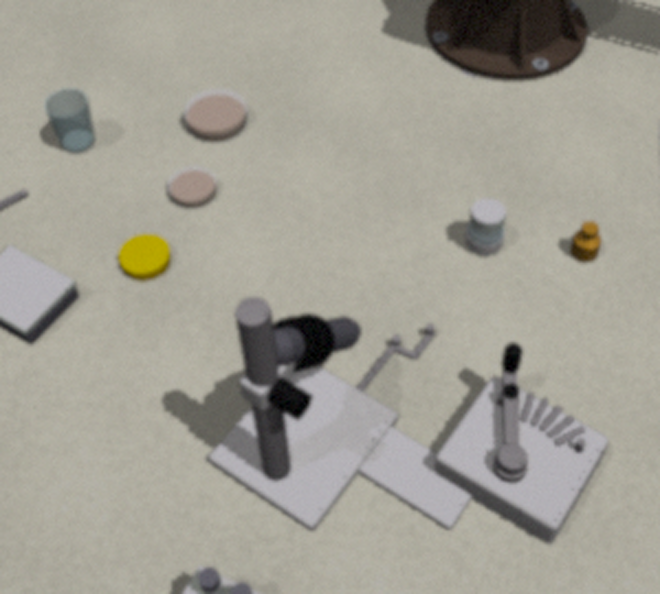

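The dish candidates in the top crop are yellow at (533,313), small pale brown at (541,418) and large pale brown at (578,527). The one meant is the small pale brown one, at full-picture (420,268). Two other points matter:
- **Pins:** they are near crop (238,350) and (265,323).
- **Knob:** it is at crop (138,303), with a smaller black look-alike on the lever at (133,280).

Next I triangulate and confirm in one crop.

```bash
cat > h.py <<'E'
import numpy as np,cv2
from scipy.spatial.transform import Rotation as R
def ray(c,uv):
    K=np.array([[c["fx"],0,c["cx"]],[0,c["fy"],c["cy"]],[0,0,1]])
    p=cv2.undistortPoints(np.array([[uv]],float),K,np.array(c["dist_coeffs"],float))[0,0]
    V=np.array(c["view"]);o=-V[:3,:3].T@V[:3,3];return o,V[:3,:3].T@np.array([*p,1.])
def at(c,uv,z):
    o,d=ray(c,uv);return o+d*(z-o[2])/d[2]
def proj(c,P):
    K=np.array([[c["fx"],0,c["cx"]],[0,c["fy"],c["cy"]],[0,0,1]]);V=np.array(c["view"])
    return cv2.projectPoints(np.atleast_2d(np.array(P,float)),cv2.Rodrigues(V[:3,:3])[0],V[:3,3],K,np.array(c["dist_coeffs"],float))[0][:,0]
def fr(spot,yaw,x,y,z=0): # frame point -> world
    c,s=np.cos(yaw),np.sin(yaw);return np.array([spot[0]+c*x-s*y,spot[1]+s*x+c*y,z])
E
python3 - <<'E'
from h import *
from workcell import camera
t=camera("top");s=camera("scene")
f=lambda u,v:(150+u/2,60+v/2); g=lambda u,v:(160+u/2.2,130+v/2.2)
def pr(n,a,b): print(n,np.round(a,4),np.round(b,4))
pr("dish",at(t,(419.8,268.3),.012),at(s,(246.7,214.6),.012))
A=at(t,f(265,322),.016);B=at(t,f(238.5,349),.016);A2=at(s,g(394,341),.016);B2=at(s,g(431,330),.016)
pr("A",A,A2);pr("B",B,B2)
pr("knobtop",at(t,f(138,304),.092),at(s,g(513,350),.092))
pr("pivot",at(t,f(113,222),.076),at(s,g(511,453),.076))
for a,b in((A,B),(A2,B2)):
    d=(a-b)[:2]; print("AB len",np.hypot(*d)) # expect .0402
    yaw=np.arctan2(d[1],d[0])-np.arctan2(-.02245,.03329)
    m=(a+b)[:2]/2-fr((0,0),yaw,(.03268-.00061)/2,(.01254+.03499)/2)[:2]
    print("spot",m,"yaw",yaw,"pivot pred",fr(m,yaw,.11,.19),"col",fr(m,yaw,.17,0),"knob",fr(m,yaw,.11-.0868,.19-.0497))
def corner(n,a,z):print(n,np.round(at(t,f(*a),z),3))
corner("foot front L",(232,253),.014);corner("foot front R",(335,270),.014);corner("hous front L",(52,290),.04);corner("hous front R",(163,308),.04)
a=t["image"][200:300,230:450];cv2.imwrite("pics/c1.png",cv2.resize(a,None,fx=3.6,fy=3.6,interpolation=cv2.INTER_CUBIC))
E
```

```text
dish [ 0.4677 -0.2474  0.012 ] [ 0.4718 -0.2478  0.012 ]
A [0.5772 0.0649 0.016 ] [0.5837 0.071  0.016 ]
B [0.5464 0.0951 0.016 ] [0.5543 0.1018 0.016 ]
knobtop [0.5887 0.1943 0.092 ] [0.5952 0.1983 0.092 ]
pivot [0.6808 0.2257 0.076 ] [0.6917 0.2304 0.076 ]
AB len 0.04315393298444131
spot [0.54170578 0.05952381] yaw -0.18268362401226867 pivot pred [0.68439249 0.22637854 0.        ] col [0.70887693 0.02864005 0.        ] knob [0.59000791 0.19327445 0.        ]
AB len 0.0425331961106031
spot [0.54825899 0.06659257] yaw -0.21433381059224965 pivot pred [0.69615434 0.22884843 0.        ] col [0.7143691  0.03043416 0.        ] knob [0.60076946 0.19874771 0.        ]
foot front L [0.657 0.103 0.014]
foot front R [ 0.637 -0.015  0.014]
hous front L [0.612 0.302 0.04 ]
hous front R [0.591 0.177 0.04 ]
```

View pics/c1.png

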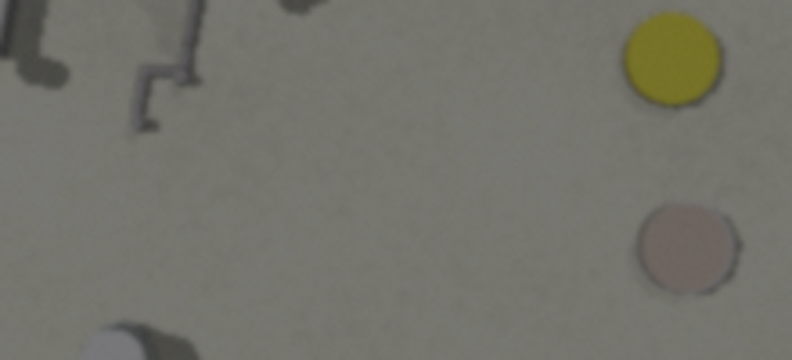

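The crop confirms the small pale brown dish at (688,249) and the pins at about (188,75) and (145,125). I'll move over the dish now, swinging round at height.

```bash
cat > plan.py <<'E'
from h import *
import sys,json
from workcell import env
def plan(pos,psi,n,grip,level=True):
    s=env.get_state();q=s["orientation"];r=R.from_quat([q[1],q[2],q[3],q[0]]);p=np.array(s["eef_pos"])
    # tool down with jaw heading psi (world)
    if psi is None: m=r.as_matrix();psi=np.arctan2(m[1,0],m[0,0])
    c,sn=np.cos(psi),np.sin(psi);T=R.from_matrix(np.array([[c,sn,0],[sn,-c,0],[0,0,-1]]))
    rv=(r.inv()*T).as_rotvec();d=np.array(pos)-p
    rows=[]
    for i in range(n):
        ri=r*R.from_rotvec(rv*i/n);rows.append([*np.round(ri.inv().apply(d/n)*100,2),*np.round(rv/n,3),grip])
    print("at",p.round(4),"psi",psi,"turn",rv.round(3));print(json.dumps([[float(x) for x in w] for w in rows]).replace(" ",""))
E
python3 - <<'E'
from plan import *
plan([.44,.2,.25],-1.822-1.3,9,1)
E
```

```text
at [0.1675 0.6538 0.2486] psi -3.122 turn [-0.  -0.   1.3]
[[4.13,-4.18,-0.02,-0.0,-0.0,0.144,1.0],[3.49,-4.74,-0.02,-0.0,-0.0,0.144,1.0],[2.77,-5.19,-0.02,-0.0,-0.0,0.144,1.0],[1.99,-5.53,-0.02,-0.0,-0.0,0.144,1.0],[1.18,-5.76,-0.02,-0.0,-0.0,0.144,1.0],[0.33,-5.87,-0.02,-0.0,-0.0,0.144,1.0],[-0.51,-5.86,-0.02,-0.0,-0.0,0.144,1.0],[-1.35,-5.72,-0.02,-0.0,-0.0,0.144,1.0],[-2.16,-5.47,-0.02,-0.0,-0.0,0.144,1.0]]
```

Call:
servo_tool(
  motion=[
    [[4.1,-4.2,0,0,0,0.144,1],[3.5,-4.7,0,0,0,0.144,1],[2.8,-5.2,0,0,0,0.144,1],[2.0,-5.5,0,0,0,0.144,1],[1.2,-5.8,0,0,0,0.144,1],[0.3,-5.9,0,0,0,0.144,1],[-0.5,-5.9,0,0,0,0.144,1],[-1.4,-5.7,0,0,0,0.144,1],[-2.2,-5.5,0,0,0,0.144,1]],
  ],
)

```text
time: 1.82
eef_pos: [0.4399, 0.1853, 0.2495]
orientation: [0.002, 0.005, 1.0, 0.002]
contact_force: [0.5, 0.8, -0.6]
grip_width: 1.008
```

Run:
```python
from plan import *
print(env.get_state()["qpos"].round(2))
plan([.469,-.2475,.20],2.10,10,1)
```

```text
[ 0.81  0.02 -0.41  0.   -1.13 -0.82]
at [0.4399 0.1853 0.2495] psi 2.1 turn [0.005 0.002 1.032]
[[-0.33,-4.33,0.48,0.001,0.0,0.103,1.0],[-0.78,-4.27,0.48,0.001,0.0,0.103,1.0],[-1.21,-4.17,0.49,0.001,0.0,0.103,1.0],[-1.63,-4.02,0.49,0.001,0.0,0.103,1.0],[-2.04,-3.83,0.49,0.001,0.0,0.103,1.0],[-2.42,-3.6,0.49,0.001,0.0,0.103,1.0],[-2.78,-3.33,0.49,0.001,0.0,0.103,1.0],[-3.11,-3.02,0.49,0.001,0.0,0.103,1.0],[-3.4,-2.69,0.49,0.001,0.0,0.103,1.0],[-3.66,-2.32,0.49,0.001,0.0,0.103,1.0]]
```

Call:
servo_tool(
  motion=[
    [[-0.3,-4.3,0.4,0,0,0.103,1],[-0.8,-4.3,0.5,0,0,0.103,1],[-1.2,-4.2,0.5,0,0,0.103,1],[-1.6,-4.0,0.5,0,0,0.103,1],[-2.0,-3.8,0.5,0,0,0.103,1],[-2.4,-3.6,0.5,0,0,0.103,1],[-2.8,-3.3,0.5,0,0,0.103,1],[-3.1,-3.0,0.5,0,0,0.103,1],[-3.4,-2.7,0.5,0,0,0.103,1],[-3.7,-2.3,0.5,0,0,0.103,1],[0,0,0,0,0,0,1]],
  ],
)

```text
time: 3.2
eef_pos: [0.4627, -0.2649, 0.2002]
orientation: [0.004, 0.515, 0.857, 0.005]
contact_force: [-0.0, 0.6, -0.5]
grip_width: 1.001
```

Run:
```python
from plan import *
from workcell import camera,nets
print(env.get_state()["qpos"].round(2))
c=camera("wrist");cv2.imwrite("pics/w1.png",c["image"])
for d in nets.trace(c,"dish"):
    b=np.array(d["box"]);v,u=np.nonzero(d["mask"]);print(d["score"],b.round(),at(c,(u.mean(),v.mean()),.012).round(4),at(c,((b[0]+b[2])/2,(b[1]+b[3])/2),.012).round(4))
plan([.469,-.2475,.10],2.10,4,1)
```

```text
[-0.16  0.16 -0.37 -0.01 -1.03 -0.92]
0.94 [260. 304. 310. 356.] [ 0.6045 -0.2345  0.012 ] [ 0.5886 -0.2388  0.012 ]
0.66 [313.  34. 408. 138.] [ 0.3427 -0.2867  0.012 ] [ 0.3411 -0.2876  0.012 ]
0.56 [300. 201. 357. 259.] [ 0.4693 -0.2488  0.012 ] [ 0.4693 -0.2504  0.012 ]
at [ 0.4629 -0.263   0.2007] psi 2.1 turn [ 0.014  0.002 -0.036]
[[0.27,0.28,2.52,0.004,0.0,-0.009,1.0],[0.27,0.29,2.52,0.004,0.0,-0.009,1.0],[0.27,0.3,2.52,0.004,0.0,-0.009,1.0],[0.26,0.32,2.52,0.004,0.0,-0.009,1.0]]
```

View pics/w1.png

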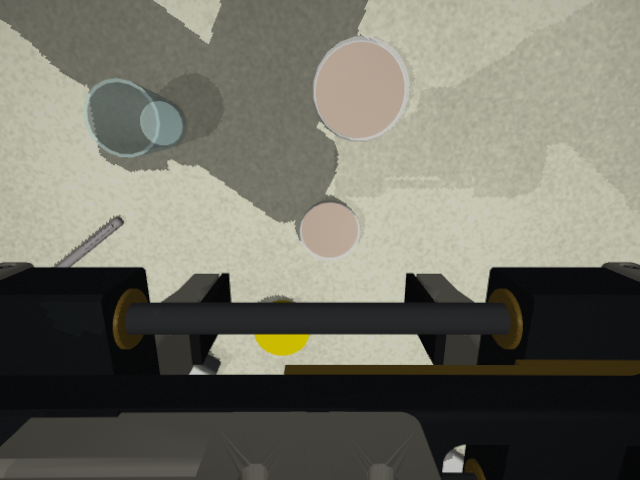

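Wrist picture: the target dish is at (330,230), which gives world (0.469,-0.249). That agrees with the other cameras. I'm descending around it.

Call:
servo_tool(
  motion=[
    [[0.3,0.3,3.0,0.004,0,-0.009,1],[0.3,0.3,3.0,0.004,0,-0.009,1],[0.2,0.3,3.0,0.004,0,-0.009,1],[0.2,0.3,3.0,0.002,0,-0.009,1],[0,0,0,0,0,0,1]],
  ],
)

```text
time: 3.92
eef_pos: [0.4722, -0.2432, 0.0813]
orientation: [0.004, 0.493, 0.87, 0.001]
contact_force: [0.2, 0.3, 0.8]
grip_width: 1.0
```

Run:
```python
from plan import *
from workcell import camera,nets
c=camera("wrist");cv2.imwrite("pics/w2.png",c["image"])
for d in nets.trace(c,"dish"):
    b=np.array(d["box"]);v,u=np.nonzero(d["mask"]);print(d["score"],b.round(),at(c,(u.mean(),v.mean()),.012).round(4),at(c,((b[0]+b[2])/2,(b[1]+b[3])/2),.012).round(4))
plan([.469,-.249,.026],2.10,4,1)
```

```text
0.98 [294.   0. 461. 108.] [ 0.3535 -0.2805  0.012 ] [ 0.3552 -0.2764  0.012 ]
0.83 [267. 205. 361. 296.] [ 0.469  -0.2492  0.012 ] [ 0.4689 -0.2489  0.012 ]
0.72 [201. 350. 280. 375.] [ 0.5669 -0.252   0.012 ] [ 0.5655 -0.2511  0.012 ]
at [ 0.4739 -0.244   0.0836] psi 2.1 turn [0.008 0.009 0.011]
[[-0.03,-0.18,1.44,0.002,0.002,0.003,1.0],[-0.03,-0.18,1.44,0.002,0.002,0.003,1.0],[-0.04,-0.18,1.44,0.002,0.002,0.003,1.0],[-0.04,-0.17,1.44,0.002,0.002,0.003,1.0]]
```

Call:
servo_tool(
  motion=[
    [[0,-0.2,1.4,0.002,0.002,0,1],[0,-0.2,1.4,0.002,0.002,0,1],[0,-0.2,1.4,0.002,0.002,0,1],[0,-0.1,1.4,0.002,0.002,0,1],[0,0,0,0,0,0,1],[0,0,0,0,0,0,1]],
  ],
)

```text
time: 4.78
eef_pos: [0.4694, -0.2485, 0.026]
orientation: [0.002, 0.493, 0.87, 0.0]
contact_force: [0.1, -0.3, 0.3]
grip_width: 1.001
```

Run:
```python
from plan import *
from workcell import camera
for i in range(4):
    s=env.get_state();print(s["eef_pos"].round(4),s["orientation"].round(4),s["contact_force"].round(1)); 
    if i<3: camera("wrist")
plan([.469,-.249,.026],2.10,1,1)
```

```text
[ 0.4694 -0.2485  0.026 ] [2.000e-03 4.928e-01 8.701e-01 3.000e-04] [ 0.1 -0.3  0.3]
[ 0.4693 -0.2484  0.0261] [2.000e-03 4.929e-01 8.701e-01 4.000e-04] [-0.7  0.6 -0.5]
[ 0.4695 -0.2484  0.0263] [2.300e-03 4.928e-01 8.701e-01 5.000e-04] [-0.2 -0.9  0. ]
[ 0.4696 -0.2484  0.0265] [2.400e-03 4.928e-01 8.701e-01 5.000e-04] [-0.1 -0.1 -0.6]
at [ 0.4696 -0.2484  0.0265] psi 2.1 turn [0.003 0.004 0.011]
[[-0.02,-0.08,0.05,0.003,0.004,0.011,1.0]]
```

Call:
servo_tool(
  motion=[
    [[0,0,0.05,0,0,0,0.8],[0,0,0,0,0,0,0.65],[0,0,0,0,0,0,0.6],[0,0,0,0,0,0,0.6],[0,0,0,0,0,0,0.6],[0,0,0,0,0,0,0.6]],
  ],
  squeeze=4,
)

```text
time: 5.68
eef_pos: [0.4702, -0.2484, 0.0269]
orientation: [0.003, 0.493, 0.87, 0.001]
contact_force: [0.3, -0.4, 0.4]
grip_width: 0.684
```

Run:
```python
from plan import *
# prespot: 60 mm back along 56deg in frame
sp=(.545,.062);yaw=-.175
p=fr(sp,yaw,-.07*np.cos(np.radians(56)),-.07*np.sin(np.radians(56)));print(p)
plan([p[0],p[1],.0255],None,16,.6)
```

```text
[0.4963504  0.01166893 0.        ]
at [ 0.4702 -0.2484  0.0269] psi 2.111163242280404 turn [0.005 0.005 0.   ]
[[1.31,0.98,0.01,0.0,0.0,0.0,0.6],[1.31,0.98,0.01,0.0,0.0,0.0,0.6],[1.31,0.98,0.01,0.0,0.0,0.0,0.6],[1.31,0.98,0.01,0.0,0.0,0.0,0.6],[1.31,0.98,0.01,0.0,0.0,0.0,0.6],[1.31,0.98,0.01,0.0,0.0,0.0,0.6],[1.31,0.98,0.01,0.0,0.0,0.0,0.6],[1.31,0.98,0.01,0.0,0.0,0.0,0.6],[1.31,0.98,0.01,0.0,0.0,0.0,0.6],[1.31,0.98,0.01,0.0,0.0,0.0,0.6],[1.31,0.98,0.01,0.0,0.0,0.0,0.6],[1.31,0.98,0.01,0.0,0.0,0.0,0.6],[1.31,0.98,0.01,0.0,0.0,0.0,0.6],[1.31,0.98,0.01,0.0,0.0,0.0,0.6],[1.31,0.98,0.01,0.0,0.0,0.0,0.6],[1.31,0.98,0.01,0.0,0.0,0.0,0.6]]
```

Call:
servo_tool(
  motion=[
    [[0.7,0.5,0.06,0,0,0,0.6],[1.3,1.0,0.02,0,0,0,0.6],[1.3,1.0,0.02,0,0,0,0.6],[1.3,1.0,0.02,0,0,0,0.6],[1.3,1.0,0.02,0,0,0,0.6],[1.3,1.0,0.02,0,0,0,0.6]],
  ],
)

```text
time: 6.42
eef_pos: [0.4823, -0.1533, 0.0267]
orientation: [0.005, 0.492, 0.87, 0.001]
contact_force: [-0.1, -2.7, 5.0]
grip_width: 0.681
```

Run:
```python
from plan import *
s=env.get_state();print(s["contact_force"].round(1))
plan([.496,.012,.0255],2.106,12,.6)
```

```text
[-0.1 -2.7  5. ]
at [ 0.4823 -0.1533  0.0267] psi 2.106 turn [0.007 0.008 0.006]
[[1.12,0.81,0.01,0.001,0.001,0.001,0.6],[1.12,0.81,0.01,0.001,0.001,0.001,0.6],[1.12,0.81,0.01,0.001,0.001,0.001,0.6],[1.12,0.81,0.01,0.001,0.001,0.001,0.6],[1.12,0.81,0.01,0.001,0.001,0.001,0.6],[1.12,0.8,0.01,0.001,0.001,0.001,0.6],[1.12,0.8,0.01,0.001,0.001,0.001,0.6],[1.12,0.8,0.01,0.001,0.001,0.001,0.6],[1.12,0.8,0.01,0.001,0.001,0.001,0.6],[1.13,0.8,0.01,0.001,0.001,0.001,0.6],[1.13,0.8,0.01,0.001,0.001,0.001,0.6],[1.13,0.8,0.01,0.001,0.001,0.001,0.6]]
```

Call:
servo_tool(
  motion=[
    [[1.1,0.8,0,0.001,0.001,0,0.6],[1.1,0.8,0,0.001,0.001,0,0.6],[1.1,0.8,0,0.001,0.001,0,0.6],[1.1,0.8,0,0.001,0.001,0,0.6],[1.1,0.8,0,0.001,0.001,0,0.6],[1.1,0.8,0,0.001,0.001,0,0.6],[1.1,0.8,0,0.001,0.001,0,0.6],[1.1,0.8,0,0.001,0.001,0,0.6],[1.1,0.8,0,0,0,0,0.6],[1.1,0.8,0,0,0,0,0.6],[0.8,0.6,0,0,0,0,0.6],[0,0,0,0,0,0,0.6]],
  ],
)

```text
time: 7.92
eef_pos: [0.4957, 0.0044, 0.0264]
orientation: [-0.001, 0.491, 0.871, -0.001]
contact_force: [0.6, 0.4, 3.1]
grip_width: 0.678
```

Run:
```python
from plan import *
from workcell import camera,nets
s=env.get_state();print(s["eef_pos"].round(4),s["contact_force"].round(1))
c=camera("wrist");cv2.imwrite("pics/w3.png",c["image"])
t=camera("top")
for n,k in(("w",c),("t",t)):
  for d in nets.trace(k,"dish"):
    b=np.array(d["box"]);print(n,d["score"],b.round(),at(k,((b[0]+b[2])/2,(b[1]+b[3])/2),.012).round(4))
```

```text
[0.4957 0.0044 0.0264] [0.6 0.4 3.1]
w 0.73 [254. 230. 379. 353.] [0.494  0.0019 0.012 ]
t 0.91 [419. 304. 454. 346.] [ 0.34   -0.2825  0.012 ]
t 0.6 [405. 204. 431. 226.] [ 0.5902 -0.2458  0.012 ]
```

View pics/w3.png

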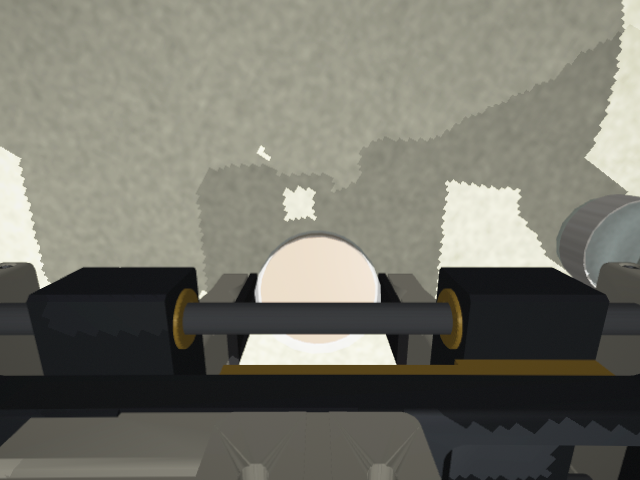

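The dish is held flat between the fingers at (318,290). The pins are hidden behind the gripper, so I'll make the final leg along about 56° in the spot frame and feel for contact.

Run:
```python
from plan import *
plan([.495+.055*.644,.0044+.055*.765,.0255],2.106,6,.6)
```

```text
at [0.4956 0.0034 0.0264] psi 2.106 turn [-0.002 -0.001  0.008]
[[0.31,0.87,0.01,-0.0,-0.0,0.001,0.6],[0.32,0.87,0.01,-0.0,-0.0,0.001,0.6],[0.32,0.87,0.01,-0.0,-0.0,0.001,0.6],[0.32,0.87,0.02,-0.0,-0.0,0.001,0.6],[0.32,0.87,0.02,-0.0,-0.0,0.001,0.6],[0.32,0.87,0.02,-0.0,-0.0,0.001,0.6]]
```

Call:
servo_tool(
  motion=[
    [[0.3,0.9,0,0,0,0,0.6],[0.3,0.9,0,0,0,0,0.6],[0.3,0.9,0,0,0,0,0.6],[0.3,0.9,0,0,0,0,0.6],[0.3,0.9,0,0,0,0,0.6],[0.3,0.9,0,0,0,0,0.6],[0,0,0,0,0,0,0.6]],
  ],
)

```text
time: 9.0
eef_pos: [0.5331, 0.0471, 0.0255]
orientation: [-0.003, 0.493, 0.87, -0.003]
contact_force: [1.0, 1.7, 3.5]
grip_width: 0.679
```

Call:
servo_tool(
  motion=[
    [[0.1,0.3,0,0,0,0,0.6],[0.1,0.3,0,0,0,0,0.6],[0,0,0,0,0,0,0.6]],
  ],
)

```text
time: 9.38
eef_pos: [0.5366, 0.0515, 0.0253]
orientation: [-0.003, 0.493, 0.87, -0.004]
contact_force: [-0.5, 1.3, 2.9]
grip_width: 0.68
```

Call:
servo_tool(
  motion=[
    [[0.1,0.3,0,0,0,0,0.6],[0.1,0.3,0,0,0,0,0.6],[0,0,0,0,0,0,0.6]],
  ],
)

```text
time: 9.75
eef_pos: [0.5402, 0.0558, 0.0252]
orientation: [-0.004, 0.493, 0.87, -0.005]
contact_force: [-0.8, 0.2, 4.0]
grip_width: 0.679
```

Call:
servo_tool(
  motion=[
    [[0.07,0.2,0,0,0,0,0.6],[0.07,0.2,0,0,0,0,0.6],[0,0,0,0,0,0,0.6]],
  ],
)

```text
time: 10.12
eef_pos: [0.5424, 0.0587, 0.0252]
orientation: [-0.004, 0.493, 0.87, -0.005]
contact_force: [-1.1, 0.3, 3.7]
grip_width: 0.682
```

Call:
servo_tool(
  motion=[
    [[0.07,0.2,0,0,0,0,0.6],[0.07,0.2,0,0,0,0,0.6],[0,0,0,0,0,0,0.6]],
  ],
)

```text
time: 10.5
eef_pos: [0.5447, 0.0616, 0.0251]
orientation: [-0.004, 0.493, 0.87, -0.006]
contact_force: [-1.0, -1.6, 3.8]
grip_width: 0.682
```

Call:
servo_tool(
  motion=[
    [[0.07,0.2,0,0,0,0,0.6],[0.07,0.2,0,0,0,0,0.6],[0,0,0,0,0,0,0.6]],
  ],
)

```text
time: 10.88
eef_pos: [0.5469, 0.0644, 0.0249]
orientation: [-0.005, 0.494, 0.87, -0.007]
contact_force: [-1.7, -1.4, 5.2]
grip_width: 0.685
```

Run:
```python
from plan import *
from workcell import camera
s=camera("scene");t=camera("top")
a=cv2.resize(s["image"][220:320,280:400],(660,550),interpolation=cv2.INTER_CUBIC)
cv2.imwrite("pics/s2.png",a)
p=env.get_state();print(p["eef_pos"],p["contact_force"])
```

```text
[0.54685289 0.06437667 0.0248724 ] [-0.80519088 -2.54489987  3.99963429]
```

View pics/s2.png

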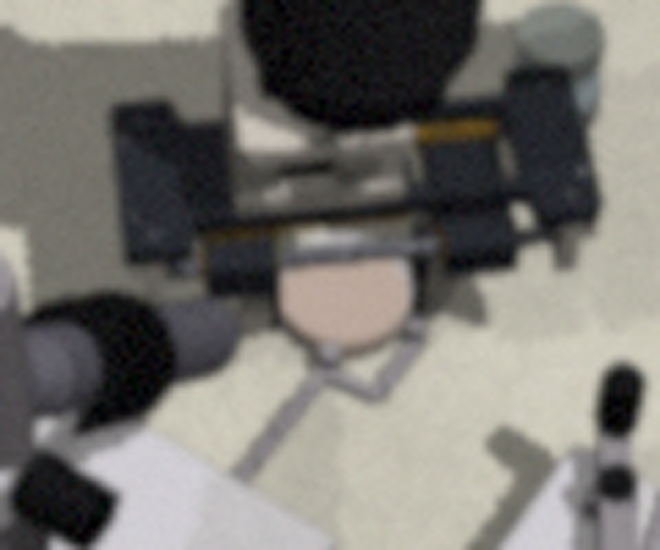

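The picture shows the dish at both pins, near (330,352) and (415,330), with the probe clear. I'll push a bit further to seat it, letting it slip in the pads.

Call:
servo_tool(
  motion=[
    [[0.07,0.2,-0.02,0,0,0,0.6],[0.07,0.2,-0.02,0,0,0,0.6],[0,0,0,0,0,0,0.6]],
  ],
  squeeze=3,
)

```text
time: 11.35
eef_pos: [0.5482, 0.0664, 0.0242]
orientation: [-0.005, 0.494, 0.869, -0.008]
contact_force: [-1.3, -2.8, 3.7]
grip_width: 0.676
```

Call:
servo_tool(
  motion=[
    [[0.07,0.2,0,0,0,0,0.6],[0.07,0.2,0,0,0,0,0.6],[0,0,0,0,0,0,0.6]],
  ],
)

```text
time: 11.72
eef_pos: [0.5504, 0.0679, 0.0235]
orientation: [-0.006, 0.494, 0.869, -0.01]
contact_force: [1.3, -6.5, 2.1]
grip_width: 0.683
```

Call:
servo_tool(
  motion=[
    [[-0.13,0.16,-0.08,0,0,0,0.6],[-0.1,0.12,0,0,0,0,0.6],[0,0,0,0,0,0,0.6]],
  ],
)

```text
time: 12.1
eef_pos: [0.5519, 0.0679, 0.023]
orientation: [-0.008, 0.495, 0.869, -0.011]
contact_force: [-0.7, -3.2, 3.7]
grip_width: 0.683
```

Run:
```python
from plan import *
from workcell import camera
for i in range(4):
    c=camera("scene");p=env.get_state();print(p["eef_pos"].round(4),p["contact_force"].round(1))
```

```text
[0.5518 0.0679 0.023 ] [-2.5 -0.7  2.4]
[0.5519 0.0679 0.023 ] [-2.  -0.8  2.1]
[0.5519 0.0679 0.023 ] [-2.4 -0.5  2.2]
[0.5519 0.0679 0.023 ] [-1.4 -0.1  0.9]
```

Call:
servo_tool(
  motion=[
    [[0,0,0,0,0,0,0.8],[0,0,0,0,0,0,0.85],[0,0,-1.5,0,0,0,0.85],[0,0,-2.5,0,0,0,0.85]],
  ],
)

```text
time: 12.8
eef_pos: [0.5539, 0.069, 0.0638]
orientation: [-0.007, 0.494, 0.869, -0.01]
contact_force: [0.7, 0.2, -0.4]
grip_width: 0.849
```

Run:
```python
from plan import *
from workcell import camera,nets
c=camera("wrist")
for d in nets.trace(c,"dish"):
    b=np.array(d["box"]);print(d["score"],b.round(),at(c,((b[0]+b[2])/2,(b[1]+b[3])/2),.012).round(4))
s=camera("scene")
for d in nets.trace(s,"dish"): print("s",d["score"],np.round(d["box"]))
D=.07*np.array([np.cos(.81),np.sin(.81)])
plan([.549-D[0],.066-D[1],.068],2.106+.25,5,.3)
```

```text
0.95 [267. 203. 369. 301.] [0.5437 0.0626 0.012 ]
s 0.96 [242. 171. 271. 192.]
s 0.62 [213. 234. 239. 253.]
s 0.56 [331. 263. 358. 287.]
s 0.48 [126. 217. 174. 245.]
at [0.5546 0.0694 0.0643] psi 2.356 turn [-0.022 -0.005 -0.249]
[[-0.38,-1.48,-0.04,-0.004,-0.001,-0.05,0.3],[-0.31,-1.5,-0.05,-0.004,-0.001,-0.05,0.3],[-0.23,-1.51,-0.05,-0.004,-0.001,-0.05,0.3],[-0.15,-1.52,-0.06,-0.004,-0.001,-0.05,0.3],[-0.08,-1.52,-0.07,-0.004,-0.001,-0.05,0.3]]
```

Call:
servo_tool(
  motion=[
    [[-0.4,-1.5,0,-0.004,-0.001,-0.05,0.3],[-0.3,-1.5,0,-0.004,-0.001,-0.05,0],[-0.2,-1.5,0,-0.004,-0.001,-0.05,0],[-0.2,-1.5,0,-0.004,-0.001,-0.05,0],[-0.1,-1.5,0,-0.004,-0.001,-0.05,0],[0,0,0,0,0,0,0],[0,0,0,0,0,0,0]],
  ],
)

```text
time: 13.88
eef_pos: [0.4988, 0.0132, 0.0641]
orientation: [-0.001, 0.379, 0.925, -0.001]
contact_force: [0.0, 0.7, 0.2]
grip_width: 0.118
```

Run:
```python
from plan import *
from workcell import camera
c=camera("wrist")
s=camera("scene")
w=cv2.resize(s["image"][230:310,290:390],(700,560),interpolation=cv2.INTER_CUBIC)
cv2.imwrite("pics/s3.png",w)
plan([.502,.019,.026],2.356,4,0)
```

```text
at [0.4987 0.0133 0.064 ] psi 2.356 turn [-0.004 -0.002  0.008]
[[0.04,0.16,0.95,-0.001,-0.0,0.002,0.0],[0.04,0.16,0.95,-0.001,-0.0,0.002,0.0],[0.04,0.16,0.95,-0.001,-0.0,0.002,0.0],[0.04,0.16,0.95,-0.001,-0.0,0.002,0.0]]
```

View pics/s3.png

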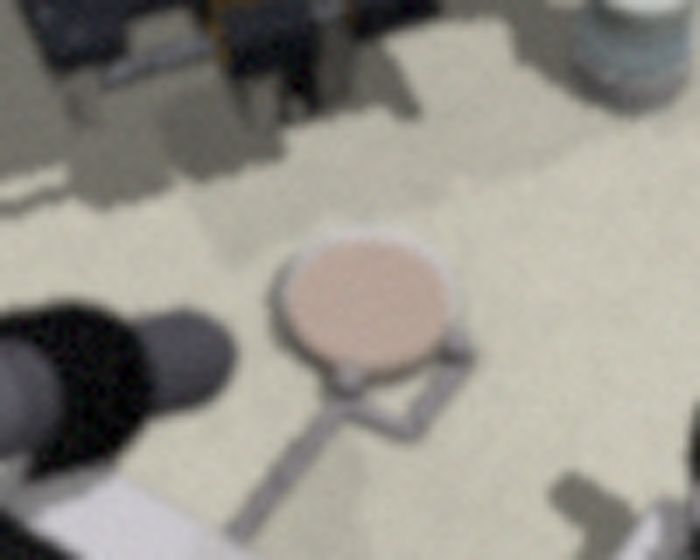

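The dish lies against both pins, at (347,378) and (455,340). A gentle push from behind will confirm it's seated.

Call:
servo_tool(
  motion=[
    [[0,0.1,1.2,-0.001,0,0,0],[0,0.1,1.2,-0.001,0,0,0],[0,0.1,1.2,-0.001,0,0,0],[0,0,0.2,0,0,0,0],[0,0,0,0,0,0,0],[0,0.5,0,0,0,0,0],[0,0.3,0,0,0,0,0],[0,0.2,0,0,0,0,0],[0,0,0,0,0,0,0]],
  ],
)

```text
time: 15.1
eef_pos: [0.509, 0.0238, 0.0229]
orientation: [-0.001, 0.379, 0.925, -0.0]
contact_force: [0.3, 0.2, 0.0]
grip_width: 0.008
```

Call:
servo_tool(
  motion=[
    [[0,0.2,0,0,0,0,0],[0,0.2,0,0,0,0,0],[0,0,0,0,0,0,0]],
  ],
)

```text
time: 15.48
eef_pos: [0.5119, 0.0268, 0.023]
orientation: [-0.001, 0.379, 0.925, -0.0]
contact_force: [-0.5, 0.2, -0.3]
grip_width: 0.007
```

Call:
servo_tool(
  motion=[
    [[0,0.2,0,0,0,0,0],[0,0.2,0,0,0,0,0],[0,0.15,0,0,0,0,0],[0,0,0,0,0,0,0]],
  ],
)

```text
time: 15.98
eef_pos: [0.516, 0.031, 0.0229]
orientation: [-0.001, 0.379, 0.925, -0.0]
contact_force: [0.9, -0.4, -0.0]
grip_width: 0.011
```

Call:
servo_tool(
  motion=[
    [[0,0.15,0,0,0,0,0],[0,0.15,0,0,0,0,0],[0,0,0,0,0,0,0]],
  ],
)

```text
time: 16.35
eef_pos: [0.5173, 0.0327, 0.0227]
orientation: [-0.002, 0.379, 0.925, -0.001]
contact_force: [-0.8, -0.5, 0.5]
grip_width: 0.002
```

Call:
servo_tool(
  motion=[
    [[0,0.15,0,0,0,0,0],[0,0.15,0,0,0,0,0],[0,0,0,0,0,0,0]],
  ],
)

```text
time: 16.73
eef_pos: [0.5171, 0.0334, 0.0224]
orientation: [-0.003, 0.379, 0.925, -0.003]
contact_force: [-1.7, 0.1, 1.9]
grip_width: 0.006
```

Call:
servo_tool(
  motion=[
    [[0,0.3,-0.03,0,0,0,0],[0,0.3,0,0,0,0,0],[0,0,0,0,0,0,0]],
  ],
)

```text
time: 17.1
eef_pos: [0.5171, 0.0337, 0.0225]
orientation: [-0.006, 0.38, 0.925, -0.007]
contact_force: [-0.9, -0.1, 1.5]
grip_width: 0.009
```

Run:
```python
from plan import *
from workcell import camera
for i in range(3):
    c=camera("scene");p=env.get_state();print(p["eef_pos"].round(4),p["orientation"].round(4),p["contact_force"].round(1),p["wrist_torque"].round(2))
```

```text
[0.5171 0.0338 0.0224] [-0.0062  0.3799  0.925  -0.0069] [-1.8 -4.6  4.4] [-1.51  0.81  0.05]
[0.5171 0.0338 0.0224] [-0.0062  0.3799  0.925  -0.0069] [-2.5 -5.3  4.7] [-1.74  0.73  0.06]
[0.5171 0.0338 0.0224] [-0.0062  0.3798  0.925  -0.007 ] [-3.1 -5.2  4.8] [-1.85  0.7   0.03]
```

Both pins push back and the pusher is stopped dead, so the dish is seated. I'll back off, rise and go over the knob.

Call:
servo_tool(
  motion=[
    [[0,-0.5,0,0,0,0,0],[0,-1,0,0.015,0,0,0],[0,-1,-0.5,0,0,0,0],[0,-0.5,-4,0,0,0,0.5],[0,0,-6,0,0,0,0.5],[0,0,-6,0,0,0,0.5]],
  ],
)

```text
time: 18.0
eef_pos: [0.497, 0.0139, 0.1888]
orientation: [-0.012, 0.38, 0.925, -0.016]
contact_force: [1.7, 1.3, -1.3]
grip_width: 0.283
```

Run:
```python
from plan import *
plan([.56,.196,.20],1.58,7,.5)
```

```text
at [0.497  0.0139 0.1888] psi 1.58 turn [-0.041  0.006  0.782]
[[1.19,2.48,-0.25,-0.006,0.001,0.112,0.5],[1.46,2.33,-0.23,-0.006,0.001,0.112,0.5],[1.71,2.15,-0.22,-0.006,0.001,0.112,0.5],[1.94,1.95,-0.2,-0.006,0.001,0.112,0.5],[2.14,1.72,-0.19,-0.006,0.001,0.112,0.5],[2.32,1.47,-0.18,-0.006,0.001,0.112,0.5],[2.47,1.21,-0.17,-0.006,0.001,0.112,0.5]]
```

Call:
servo_tool(
  motion=[
    [[1.2,2.6,-0.2,-0.006,0,0.112,0.5],[1.5,2.5,-0.2,-0.006,0,0.112,0.5],[1.7,2.4,-0.2,-0.006,0,0.112,0.5],[1.9,2.2,-0.2,-0.006,0,0.112,0.5],[2.1,2.0,-0.2,-0.006,0,0.112,0.5],[2.3,1.8,-0.2,-0.006,0,0.112,0.5],[2.5,1.5,-0.2,-0.006,0,0.112,0.5],[0,0,0,0,0,0,0.5],[0,0,0,0,0,0,0.5]],
  ],
)

```text
time: 19.12
eef_pos: [0.5792, 0.205, 0.2109]
orientation: [0.006, 0.713, 0.701, 0.008]
contact_force: [-0.7, -0.7, -0.1]
grip_width: 0.501
```

Run:
```python
from plan import *
from workcell import camera,nets
c=camera("wrist");cv2.imwrite("pics/w4.png",c["image"])
for d in nets.trace(c,"knob"):
    b=np.array(d["box"]);print(d["score"],b.round(),at(c,((b[0]+b[2])/2,(b[1]+b[3])/2),.092).round(4))
print(proj(c,[[.591,.196,.092],[.591,.196,.06]]))
plan([.591,.196,.13],1.58,3,.5)
```

```text
0.59 [300. 229. 319. 264.] [0.5878 0.1989 0.092 ]
[[306.1167655  250.52803192]
 [307.10548671 238.99451644]]
at [0.5793 0.2048 0.2111] psi 1.58 turn [ 0.02  -0.004 -0.028]
[[-0.3,0.34,2.71,0.007,-0.001,-0.009,0.5],[-0.3,0.36,2.71,0.007,-0.001,-0.009,0.5],[-0.3,0.37,2.71,0.007,-0.001,-0.009,0.5]]
```

View pics/w4.png

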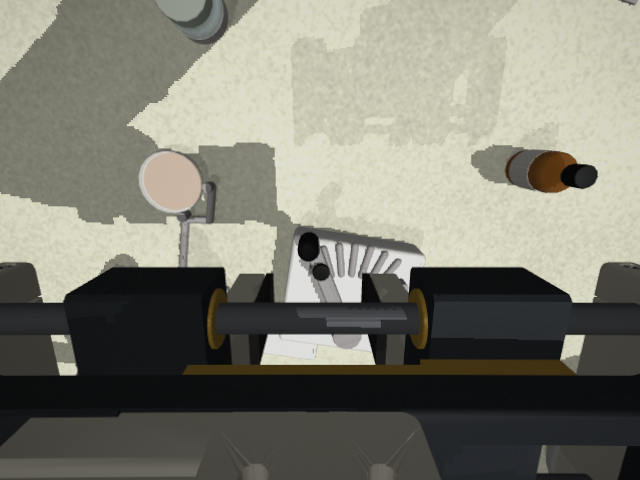

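Wrist picture: the knob top is at about (309,250), matching the predicted (306,250), and the look-alike is at (321,271). The dish touches both pins at (208,187) and (185,215). I'm descending on the knob.

Call:
servo_tool(
  motion=[
    [[-0.3,0.35,3.0,0.007,0,-0.009,0.5],[-0.3,0.35,3.0,0.007,0,-0.009,0.5],[-0.3,0.35,2.5,0.006,0,-0.009,0.5],[0,0,0,0,0,0,0.5]],
  ],
)

```text
time: 19.73
eef_pos: [0.5907, 0.1933, 0.1261]
orientation: [-0.001, 0.704, 0.71, 0.002]
contact_force: [-0.4, -0.1, 0.1]
grip_width: 0.501
```

Run:
```python
from plan import *
from workcell import camera,nets
c=camera("wrist");cv2.imwrite("pics/w5.png",c["image"][150:400,180:480])
for d in nets.trace(c,"knob"):
    b=np.array(d["box"]);print(d["score"],b.round(),at(c,((b[0]+b[2])/2,b[3]-(b[2]-b[0])/2),.092).round(4))
print(proj(c,[[.590,.197,.092]]))
plan([.590,.197,.088],1.58,3,.5)
```

```text
0.81 [313. 251. 342. 300.] [0.5938 0.1985 0.092 ]
[[324.7948728  279.10726389]]
at [0.592  0.1944 0.1285] psi 1.58 turn [ 0.005 -0.007  0.001]
[[0.08,-0.07,1.35,0.002,-0.002,0.0,0.5],[0.08,-0.07,1.35,0.002,-0.002,0.0,0.5],[0.08,-0.07,1.35,0.002,-0.002,0.0,0.5]]
```

View pics/w5.png

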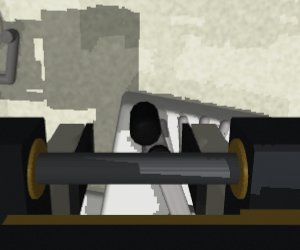

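The knob (crop (146,125)) sits between the open fingers. I'm going down to it.

Call:
servo_tool(
  motion=[
    [[0.1,0,1.4,0.002,-0.002,0,0.5],[0.1,0,1.3,0.002,-0.002,0,0.5],[0.1,0,1.2,0.002,-0.002,0,0.5],[0,0,0,0,0,0,0.5],[0,0,0,0,0,0,0.5]],
  ],
)

```text
time: 20.45
eef_pos: [0.5928, 0.1988, 0.0894]
orientation: [-0.0, 0.703, 0.711, 0.002]
contact_force: [0.1, -0.0, 0.7]
grip_width: 0.5
```

Run:
```python
from plan import *
plan([.592,.198,.087],1.58,1,.5)
```

```text
at [0.5928 0.1988 0.0894] psi 1.58 turn [ 0.002 -0.003  0.002]
[[-0.08,-0.08,0.24,0.002,-0.003,0.002,0.5]]
```

Call:
servo_tool(
  motion=[
    [[0,0,0.22,0,0,0,0.4],[0,0,0,0,0,0,0.25],[0,0,0,0,0,0,0.1],[0,0,0,0,0,0,0.1],[0,0,0,0,0,0,0.1],[0,0,0,0,0,0,0.1],[0,0,0,0,0,0,0.1]],
  ],
  squeeze=15,
)

```text
time: 21.32
eef_pos: [0.5931, 0.1978, 0.0878]
orientation: [0.0, 0.703, 0.711, 0.002]
contact_force: [0.8, -0.3, -1.0]
grip_width: 0.202
```

Run:
```python
from plan import *
for i in range(1):
    p=env.get_state();print(p["eef_pos"].round(4),p["orientation"].round(4),p["contact_force"].round(1),p["grip_width"])
```

```text
[0.5931 0.1978 0.0878] [2.000e-04 7.034e-01 7.108e-01 1.600e-03] [ 0.8 -0.3 -1. ] 0.20155823865073488
```

Gripped: the opening is 17.7 mm against the knob's 18 mm. Now I'll swing the lever in small steps along its arc.

Call:
servo_tool(
  motion=[
    [[0.5,-0.17,0,0,0,0,0.1],[0.5,-0.15,0,0,0,0,0.1],[0.5,-0.13,0,0,0,0,0.1]],
  ],
)

```text
time: 21.7
eef_pos: [0.5895, 0.2103, 0.0878]
orientation: [0.002, 0.704, 0.711, 0.001]
contact_force: [3.1, -4.6, -2.3]
grip_width: 0.2
```

Call:
servo_tool(
  motion=[
    [[0.5,-0.1,0,0,0,0,0.1],[0.5,-0.08,0,0,0,0,0.1],[0.5,-0.05,0,0,0,0,0.1],[0.5,-0.03,0,0,0,0,0.1]],
  ],
)

```text
time: 22.2
eef_pos: [0.5873, 0.2275, 0.0878]
orientation: [0.003, 0.704, 0.71, -0.001]
contact_force: [2.7, -4.9, -1.1]
grip_width: 0.196
```

Call:
servo_tool(
  motion=[
    [[0.5,0.0,0,0,0,0,0.1],[0.5,0.02,0,0,0,0,0.1],[0.5,0.05,0,0,0,0,0.1],[0.5,0.08,0,0,0,0,0.1]],
  ],
)

```text
time: 22.7
eef_pos: [0.588, 0.2441, 0.0877]
orientation: [0.005, 0.704, 0.71, -0.005]
contact_force: [0.9, -7.1, 1.1]
grip_width: 0.198
```

Run:
```python
from plan import *
from workcell import camera,nets
p=env.get_state();e=p["eef_pos"];print(e.round(4),p["contact_force"].round(1))
print("th by pivot",3.49-(np.arctan2(e[1]-.232,e[0]-.687)%(2*np.pi)),"by chord",2*np.arcsin(np.hypot(e[0]-.5931,e[1]-.1978)/.2))
```

```text
[0.588  0.2441 0.0877] [ 0.9 -7.1  1.1]
th by pivot 0.47012074371121493 by chord 0.4701358855632842
```

Call:
servo_tool(
  motion=[
    [[0.5,0.1,0,0,0,0,0.1],[0.5,0.11,0,0,0,0,0.1],[0.5,0.12,0,0,0,0,0.1],[0.5,0.14,0,0,0,0,0.1]],
  ],
)

```text
time: 23.2
eef_pos: [0.5914, 0.2604, 0.0877]
orientation: [0.006, 0.704, 0.71, -0.009]
contact_force: [1.6, -8.6, 1.7]
grip_width: 0.201
```

```bash
cat > th.py <<'E'
from plan import *
p=env.get_state();e=p["eef_pos"];print(e.round(4),p["contact_force"].round(1),p["orientation"].round(4))
print("th by pivot",3.49-(np.arctan2(e[1]-.232,e[0]-.687)%(2*np.pi)),"by chord",2*np.arcsin(np.hypot(e[0]-.5931,e[1]-.1978)/.2))
E
python3 th.py
```

```text
[0.5914 0.2604 0.0877] [ 1.6 -8.6  1.7] [ 0.0058  0.7043  0.7098 -0.0086]
th by pivot 0.6370854225335982 by chord 0.6367684350106966
```

Call:
servo_tool(
  motion=[
    [[0.5,0.16,0,0,0,0,0.1]],
  ],
)

```text
time: 23.32
eef_pos: [0.5928, 0.2647, 0.0877]
orientation: [0.006, 0.704, 0.71, -0.009]
contact_force: [1.0, -5.8, 2.2]
grip_width: 0.197
```

```bash
python3 th.py
```

```text
[0.5928 0.2647 0.0877] [ 1.  -5.8  2.2] [ 0.0061  0.7044  0.7098 -0.0094]
th by pivot 0.6823189849427345 by chord 0.6817591776182476
```

Call:
servo_tool(
  motion=[
    [[0.38,0.14,0,0,0,0,0.1]],
  ],
)

```text
time: 23.45
eef_pos: [0.5941, 0.2681, 0.0877]
orientation: [0.006, 0.704, 0.71, -0.01]
contact_force: [0.5, -5.2, 0.9]
grip_width: 0.199
```

```bash
python3 th.py
python3 - <<'E'
from h import *
from workcell import camera,nets
for i in range(2):c=camera("wrist");s=camera("scene");t=camera("top")
for d in nets.trace(c,"knob")[:2]:
    b=np.array(d["box"]);print(d["score"],b.round(),at(c,((b[0]+b[2])/2,b[3]-(b[2]-b[0])/2),.092).round(4))
w=np.vstack([c["image"][150:400,120:520],cv2.resize(s["image"][230:355,290:490],(400,250),interpolation=cv2.INTER_CUBIC)])
cv2.imwrite("pics/f.png",w)
E
python3 th.py
```

```text
[0.5941 0.2681 0.0877] [ 0.5 -5.2  0.9] [ 0.0062  0.7044  0.7097 -0.0098]
th by pivot 0.7193734082494112 by chord 0.7187189402202897
0.95 [298. 272. 335. 306.] [0.5815 0.2675 0.092 ]
[0.5942 0.2684 0.0877] [ 0.9 -5.2  2.4] [ 0.0061  0.7044  0.7097 -0.0093]
th by pivot 0.722082253545322 by chord 0.7214454998966635
```

View pics/f.png

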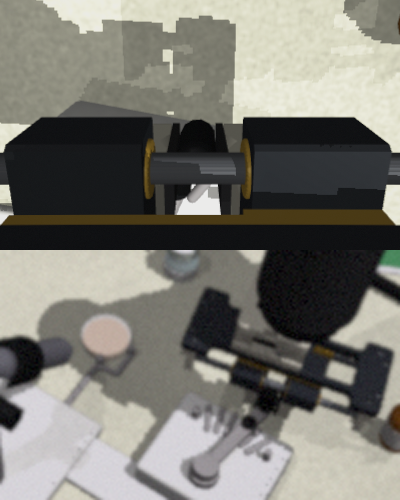

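Holding steady at θ≈0.72, but the 5.2 N I read is higher than the 3 N expected at the notch. A small 2 mm probe is safe, since the next crest is 9 mm away, and it'll show where the notch is.

Call:
servo_tool(
  motion=[
    [[0.2,0.08,0,0,0,0,0.1]],
  ],
)

```text
time: 23.92
eef_pos: [0.5945, 0.2693, 0.0876]
orientation: [0.006, 0.704, 0.71, -0.01]
contact_force: [1.1, -9.5, 3.2]
grip_width: 0.198
```

```bash
python3 - <<'E'
from workcell import camera,env
for i in range(6):
    camera("top");p=env.get_state();print(p["eef_pos"].round(4),p["contact_force"].round(1))
E
python3 th.py
```

```text
[0.5945 0.2693 0.0876] [ 0.7 -8.2  4.3]
[0.5945 0.2692 0.0876] [ 0.7 -8.1  2.3]
[0.5945 0.2692 0.0876] [ 1.2 -8.7  1.9]
[0.5945 0.2692 0.0876] [ 1.3 -7.5  2.7]
[0.5945 0.2692 0.0876] [ 0.3 -8.   2.6]
[0.5945 0.2692 0.0876] [ 0.8 -7.8  3.3]
[0.5945 0.2692 0.0876] [ 0.8 -7.8  3.3] [ 0.0063  0.7045  0.7096 -0.0104]
th by pivot 0.7305165499232369 by chord 0.7299737391902653
```

Call:
servo_tool(
  motion=[
    [[0.1,0.04,0,0,0,0,0.1]],
  ],
)

```text
time: 24.35
eef_pos: [0.5945, 0.2691, 0.0876]
orientation: [0.006, 0.705, 0.71, -0.011]
contact_force: [-0.4, -7.4, 2.1]
grip_width: 0.198
```

```bash
python3 - <<'E'
from workcell import camera,nets,env
from h import *
for i in range(3):
    c=camera("scene");p=env.get_state();print(p["eef_pos"].round(4),p["contact_force"].round(1),p["grip_width"])
E
python3 th.py
```

```text
[0.5945 0.2691 0.0876] [ 0.8 -7.4  2.4] 0.20040884495117148
[0.5945 0.2691 0.0876] [ 1.2 -6.1  2.8] 0.19850489218283277
[0.5945 0.2691 0.0876] [ 0.2 -8.   2.7] 0.19556590771452156
[0.5945 0.2691 0.0876] [ 0.2 -8.   2.7] [ 0.0064  0.7046  0.7095 -0.0113]
th by pivot 0.7296931444089285 by chord 0.7291554162302724
```

The lever sits steadily in the fourth notch, so I'm handing in.

```bash
python3 -c "
from workcell import order;print(order.close_job())"
```

```text
the job is handed in; nothing more can be done
None
```

I slid the small pale brown dish along the bench to the stop pins, then moved the focus lever to its fourth click. I handed in with the fingers still holding the knob, at about 24.5 s of the 72 s allowed.

- **Dish:** I pulled it along in a light grip. It stopped slightly short on one pin, so I finished with a gentle push from behind. That push stalled against a reaction of about 6 N, pointing back from both pins, and later wrist and scene pictures show the dish touching both.
- **Lever:** The final angle works out at about 0.73 rad from the arc travelled. Both angle estimates use the same rest position, so they are not independent.
- **Notch check:** The force first read 5.2 N at 0.72, more than the 3 N expected in a notch. A 1 mm move past that point raised it to about 8 N, which is the jump expected on leaving the fourth notch. At hand-in it held steady at 6 to 8 N, clear of the next crest at 0.81.
- **Grip tilt and height:** While I was seating the dish, the gripper tilted by up to about 0.025 rad and sank about 3 mm. I saw no sign that the dish was lifted or tipped.
- **Other things:** I touched none of them knowingly, but did not measure their positions again at the end.

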